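Turn the ribbed texture plate over by way of the rack

TASK

The steel texture plate lies ribs-down on the wooden trestle, and clay can only be rolled on it ribs-up. Stand it on end in the slot of the wooden rack and let go, then take it again from the other side and lay it ribs-up on the aluminium bed, centred and lined up with it, letting go only once it is resting there. Never let the plate touch the table, and do not disturb the jar, the cup and the offcut box.

Things in the scene. Friction and masses are not known exactly. Their poses are not given: they have to be found in the camera images.
- plate: Steel texture plate, ~0.25 kg: slab 54 (x) x 150 (y, length) x 8 mm, one face plain, the other with four lengthwise ribs 3 mm high, within 21 mm of the centre line. Origin: centre of the ribbed face at the rib tips; z points from ribs to plain face (slab z = 3 to 11 mm). Starts ribs-down, lengthwise on the trestle, its 54 mm width overhanging trestle or bed 7 mm a side, to pinch by the edges.
- trestle: Fixed wooden trestle, 40 (x) x 130 (y) mm, top 45 mm above the table: two blocks 26 mm long in y, centred 48 mm either side of the middle, on a 15 mm high sole. Origin at the centre of its underside. It and the bed may change sides.
- rack: Fixed wooden rack between trestle and bed: sole 90 (x) x 110 (y) x 15 mm, two upright cheeks 76 (x) x 14 (y) mm rising to 60 mm above the table, a small buttress outside each (to 46 mm from the middle in y, 40 mm high). Between the cheeks a slot 18 mm wide in y, 45 mm deep, running along x, open at both ends. Origin at the centre of its underside.
- rack_slot (a point): The middle of the slot's floor, 15 mm above the table; axes as the rack's (x along the slot, y across it, z up).
- bed: Fixed solid aluminium rolling bed of I section, 40 (x) x 120 (y, its length) x 45 mm high. Origin at the centre of its underside.
- bed_top (a point): Centre of the bed's flat top, 45 mm above the table; axes as the bed's (y along its length, z up).
- jar: Bystander: clear jar with a black cap, 64 mm across and 85 mm high, origin at the centre of its underside.
- cup: Bystander: white cup, 76 mm across and 85 mm high, origin at the centre of its underside.
- offcut_box: Bystander: open grey box 90 (x) x 130 (y) x 40 mm, origin at the centre of its underside.
Mind the look-alikes: they are no part of the job. Several things look just like the bed: the one meant starts farthest to the robot's right. There is more than one size of the plate; the job needs the larger.

How it is judged:
By the outcome, as a careful person would: the job done as asked, in the order asked, and still so for the second after the job is handed in, with the robot touching nothing.
It also fails if it takes over 66 s, if anything falls off the work surface, if the arm or the gripper's body presses on something with over 40 N, if the wrist force passes 120 N, or if a joint passes its speed limit or range.

ROBOT

A 7-joint arm with a two-finger parallel gripper is mounted at the origin on the work surface. World frame = base frame: x ahead of the robot, y to its left, z up, the work surface at z = 0. Lengths are in m, angles in rad, forces in N, time in s.
With the tool pointing down it reaches from about 0.4 to 0.875 m from the base axis. Payload 19.3 kg.
Tool frame: the origin (TCP) lies at the very end of the fingers, on their centre line; the grasp point (between the pads) lies 19 mm behind it; z points along the fingers, y is the line along which they close (so a half turn about z gives the same grasp; the last joint's range is limited). The gripper opens to 85 mm and grips with 20 to 120 N. Pads are 22 mm wide; open, the fingers measure 114 mm over their backs; the gripper's body (76 mm by 85 mm) begins 54 mm behind the grasp point. The pads swing forward as they close: fully open they stand 13 mm farther back than shut.
Start: joints at [-1.4, 0.521, -0.036, 1.599, 0.021, 1.021, -0.113], TCP at [0.149, 0.607, 0.231] pointing down, gripper open.
Joint ranges: [-2.91, 2.91], [-0.3, 2.13], [-1.5, 1.42], [0.17, 2.43], [-1.26, 4.41], [0.16, 1.93], [-2.52, 2.52]. Speed limits (rad/s): [1.89, 1.89, 2.39, 2.39, 3.01, 3.01, 3.01].

INTERFACE

Orientations are given as [roll, pitch, yaw] about the fixed x, y, z axes, in that order (R = Rz(yaw) Ry(pitch) Rx(roll)).
In Python, from workcell import observe, grab_frame, job_done gives the robot as it stands.
- The arm moves only by the tool move_arm, never from a script. Its argument "plan" is a list that holds one entry, the list of rows, each a list of 7 numbers: the shift along the tool's x, y, z each as a share of 0.02 m, from -1 to 1, then the turn, a rotation vector about the tool's x, y, z each as a share of 6 degrees, from -1 to 1, then the opening, from -1 (shut) to 1 (fully open). A call has exactly 10 rows; each row shifts and turns the commanded pose from where the row before left it, along the tool's axes as they then stand; what a row does not reach is not made up. A row lasts 1/10 s, in which the tool goes at most 50 mm and 8.59 degrees, less where a joint would pass 70% of its speed; a pose out of reach is approached as far as the arm can. A call with a number of a shift or a turn outside -1 to 1 is refused whole. A call with a gripper value outside its range is refused whole. The fingers move at their own pace and stop on an object; "grip_force" is the grip in N (left out, the last holds). Time passes only in rows, so rows that do not move let the fingers close, or fill a call up. It gives the time, the measured TCP pose, the force, the opening and the grip force at its end, in the units of the state.
- observe(): the state, without advancing time (a new reading comes with each control period).
- grab_frame(name): name is "scene" or "top"; returns a dict with "color" (480x640x3 uint8, red, green, blue), "intrinsics" (3x3 intrinsics, pixels), "position" and "orientation" of the camera in the world. Camera axes: x right, y down, z forward; pixel columns grow to the right and rows downward; lengths in m; the calibration is good to about 2 mm. A picture is of the moment at which its call begins. There is no depth.
- job_done(): hands the job in; it is judged then, once.
The state is a dict: "clock": time; "qpos": joint angles; "qd": joint speeds; "joint_efforts": joint torques, N m; "position": TCP position; "tool_rot": TCP orientation; "force": force on the tool from outside, world axes, zero at the start; "moment": the same for the moment, N m; "grip_width": finger opening in m; "finger_force": force on a finger pad.
Only numpy, scipy, OpenCV 4.12 (cv2) and the standard library are available. Lean on these libraries where they do the work, as an engineer would, in place of code of your own. Each camera call takes 0.05 s, during which the arm holds its last target. There are 200 camera calls.

## Working session

There is one attempt and no reset: what is moved stays moved. The work goes in short steps, Python scripts to look and compute and a tool call to move; the robot and the scene stay as the last step left them, time stands still between calls to the robot, and variables do not carry over. Pictures are saved under pics/ and viewed, at most 10 in all, crops included, and the job is handed in when it is done.

Besides the shell and the picture viewer there is one more tool, called after "Call:" as name(argument=value, ...) on one line, values as JSON. move_arm: Moves the arm, as the interface text tells. Shift numbers are shares of 0.02 m and turn numbers shares of 6 degrees, none past 1 either way. Its arguments: {"type":"object","properties":{"plan":{"type":"array"},"grip_force":{"type":"number"}},"required":["plan"]}

```bash
mkdir -p pics; ls; python3 - <<'E'
from workcell import observe, grab_frame
import cv2, numpy as np
s=observe(); print({k:np.round(v,3).tolist() for k,v in s.items()})
for n in("top","scene"):
    f=grab_frame(n); cv2.imwrite(f"pics/{n}0.png",f["color"][:,:,::-1]); print(n,f["intrinsics"],f["position"],f["orientation"])
E
```

```text
pics
{'clock': 0.0, 'qpos': [-1.4, 0.522, -0.036, 1.6, 0.021, 1.021, -0.113], 'qd': [-0.001, 0.001, 0.001, -0.001, 0.001, -0.002, -0.002], 'joint_efforts': [-0.004, -92.715, 1.978, -36.994, 0.018, 0.008, -0.0], 'position': [0.149, 0.607, 0.231], 'tool_rot': [-3.14, 0.0, 2.901], 'force': [-0.276, 0.051, 0.102], 'moment': [0.027, 0.022, -0.029], 'finger_force': 0.0, 'grip_width': 0.086}
top [[487.31569758   0.         320.17048872]
 [  0.         487.31569758 242.44959437]
 [  0.           0.           1.        ]] [0.49890958 0.06829002 0.94089913] [-3.0324779  -0.0233038  -1.58803181]
scene [[502.36417976   0.         327.78132167]
 [  0.         502.36417976 239.45643591]
 [  0.           0.           1.        ]] [ 0.99606998 -0.55368251  0.7236677 ] [-2.32099432 -0.02200252  0.6193744 ]
```

View pics/top0.png

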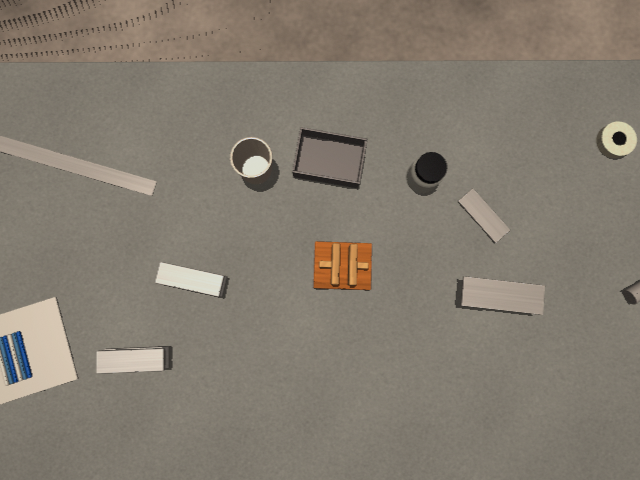

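View pics/scene0.png

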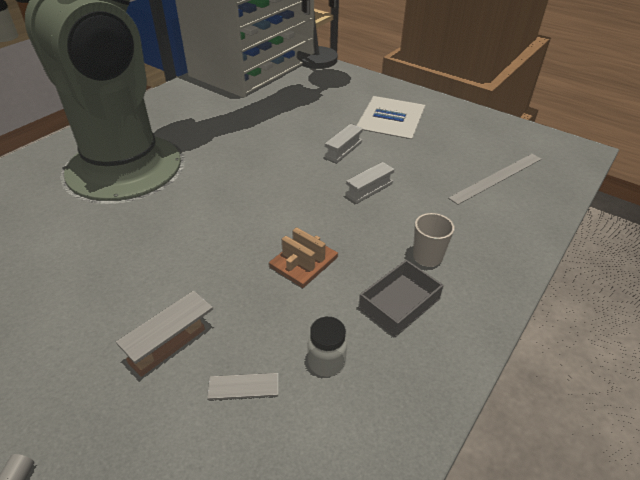

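The top view shows these candidates:
- **Plates:** the larger one at (503,296) lies on the trestle and is about 84 px ≈ 150 mm long. The smaller one at (483,216) lies on the table.
- **Beds:** the look-alikes are at (190,280) and (134,360). Image right is the robot's right (−y), so the one meant is (190,280).
- **Other things:** rack at (343,266), cup (251,158), box (331,158), jar (430,170).

I'll measure these and confirm them in one enlarged crop.

```bash
cat > h.py <<'E'
import numpy as np, cv2
from scipy.spatial.transform import Rotation as R
def rays(f,uv):
    K=f["intrinsics"]; uv=np.atleast_2d(uv).astype(float)
    d=np.c_[(uv-K[:2,2])/[K[0,0],K[1,1]],np.ones(len(uv))]
    return d@R.from_euler("xyz",f["orientation"]).as_matrix().T
def onplane(f,uv,z):
    d=rays(f,uv); p=np.array(f["position"]); return p+d*((z-p[2])/d[:,2])[:,None]
def project(f,P):
    c=(np.atleast_2d(P)-f["position"])@R.from_euler("xyz",f["orientation"]).as_matrix()
    K=f["intrinsics"]; return c[:,:2]/c[:,2:]*[K[0,0],K[1,1]]+K[:2,2]
def rect(P):
    P=np.asarray(P)[:,:2]; r=cv2.minAreaRect((P*1000).astype(np.float32)); b=cv2.boxPoints(r)
    e=[b[1]-b[0],b[2]-b[1]]; e=max(e,key=np.linalg.norm); a=np.degrees(np.arctan2(e[1],e[0]))
    return np.round(r[0],1),np.round(sorted(r[1]),1),round((a)%180,2)
E
python3 - <<'E'
from h import *
from workcell import grab_frame
f=grab_frame("top"); im=f["color"]; g=cv2.cvtColor(im,cv2.COLOR_RGB2GRAY); hsv=cv2.cvtColor(im,cv2.COLOR_RGB2HSV)
for n,(u,v) in dict(plate=(503,296),small=(483,216),bed=(190,280),bed2=(134,360),table=(420,250)).items(): print(n,im[v,u],hsv[v,u],im[v+6,u-15])
def comp(m,u,v):
    n,l,_,_=cv2.connectedComponentsWithStats(m.astype(np.uint8)); 
    ys,xs=np.where(l==l[v,u]); return np.c_[xs,ys]
def box(m,u,v,z):
    p=comp(m,u,v); h=cv2.convexHull(p.astype(np.float32))[:,0]
    return len(p),rect(onplane(f,h,z))
r=im.astype(int)
for t in(130,140,150): print(t,"plate",box(g>t,503,296,.056),"bed",box(g>t,190,280,.045),"bed2",box(g>t,134,360,.045))
m=(r[:,:,0]-r[:,:,2]>40)
print("sole",box(m,320,285,.015))
m2=m&(hsv[:,:,2]>170)
for u in(336,353): print("cheek",box((m&(r[:,:,1]>115)),u,255,.060),im[255,u])
print("sole col",im[285,320],im[262,344])
a=cv2.resize(im[230:330,140:240],(380,380),interpolation=cv2.INTER_CUBIC)
b=cv2.resize(im[235:335,450:550],(380,380),interpolation=cv2.INTER_CUBIC)
c=cv2.resize(im[225:305,300:400],(760,210*0+608),interpolation=cv2.INTER_CUBIC)[:,:]
c=cv2.resize(im[230:330,293:393],(380,380)[:2],interpolation=cv2.INTER_CUBIC)
cv2.imwrite("pics/crop.png",cv2.resize(np.hstack([a,c,b]),(798,266))[:,:,::-1])
E
```

```text
plate [172 158 144] [ 15  42 172] [173 159 146]
small [171 159 145] [ 16  39 171] [129 122 113]
bed [220 218 202] [ 27  21 220] [160 159 148]
bed2 [218 206 191] [ 17  32 218] [207 195 181]
table [126 121 109] [ 21  34 126] [132 125 115]
130 plate (2380, (array([ 494.9, -286.1]), array([ 54.3, 148.9]), np.float32(82.62))) bed (1430, (array([540.6, 285.2]), array([ 52.7, 119.8]), np.float32(76.82))) bed2 (1519, (array([390.9, 391.6]), array([ 41.7, 118.4]), np.float32(91.15)))
140 plate (2349, (array([ 494.2, -285.9]), array([ 52.7, 148.5]), np.float32(82.56))) bed (1393, (array([533.8, 286.6]), array([ 38.5, 119.2]), np.float32(76.82))) bed2 (1491, (array([391. , 390.9]), array([ 41.5, 117. ]), np.float32(91.17)))
150 plate (2300, (array([ 494.2, -285.7]), array([ 52.4, 147.9]), np.float32(82.64))) bed (1384, (array([533.8, 286.7]), array([ 38.5, 119. ]), np.float32(76.75))) bed2 (1482, (array([391. , 390.9]), array([ 41.3, 117. ]), np.float32(91.07)))
sole (2712, (array([556.1,   3.6]), array([ 89.8, 110.5]), np.float32(87.25)))
cheek (322, (array([557.6,  31.6]), array([34.5, 72.6]), np.float32(178.78))) [200 143  83]
cheek (250, (array([555.1, -12.7]), array([10.9, 72.7]), np.float32(178.55))) [202 145  83]
sole col [160  88  36] [188 104  43]
```

View pics/crop.png

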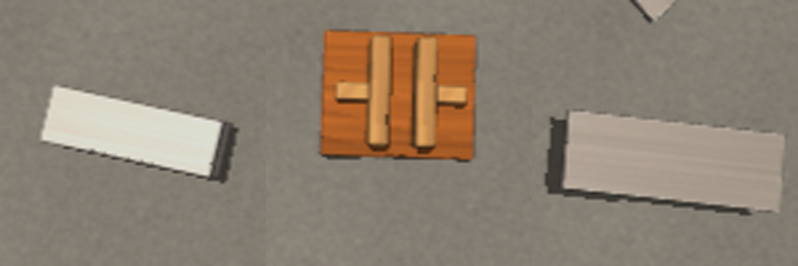

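The crop shows the light bed (left), the rack with its slot running along x (middle) and the big plate overhanging the trestle (right), all as expected. Next I'll refine the positions by averaging the two cameras.

```bash
python3 - <<'E'
from h import *
from workcell import grab_frame
f=grab_frame("top"); im=f["color"].astype(float)
G=im[:,:,1]
for v in (246,252,258,276,282): print(v,G[v,326:366].astype(int).tolist())
s=grab_frame("scene"); i2=s["color"]; g2=cv2.cvtColor(i2,cv2.COLOR_RGB2GRAY)
# predicted corner pixels in scene of each top-measured box
def corners(c,sz,yaw,z):
    c=np.array(c);a=np.radians(yaw);A=np.array([[np.cos(a),-np.sin(a)],[np.sin(a),np.cos(a)]])
    q=np.array([[-1,-1],[1,-1],[1,1],[-1,1]])*np.array(sz)/2
    return np.c_[c+q@A.T,np.full(4,z)]
def comp(m,u,v):
    n,l=cv2.connectedComponents(m.astype(np.uint8)); ys,xs=np.where(l==l[v,u]); return np.c_[xs,ys]
for n,c,sz,yaw,z in(("plate",(.494,-.286),(.054,.15),-7.4,.056),("bed",(.534,.2865),(.04,.12),-13.2,.045),("sole",(.556,.0036),(.09,.11),-2.4,.015)):
    C=corners(c,sz,yaw,z); px=project(s,C); m=px.mean(0).astype(int)
    print(n,px.round(1).tolist(),i2[m[1],m[0]])
    if n!="sole":
        for t in(140,160,180):
            p=comp(g2>t,m[0],m[1]); P=onplane(s,cv2.convexHull(p.astype(np.float32))[:,0],z); print(t,len(p),rect(P))
    else:
        r=i2.astype(int); mm=(r[:,:,0]-r[:,:,2]>40)[230:300,255:350]
        n,l,st,_=cv2.connectedComponentsWithStats(mm.astype(np.uint8)); k=1+st[1:,4].argmax(); print(st[k])
        ys,xs=np.where(l==k); pts=np.c_[xs+255,ys+230]; h=cv2.convexHull(pts.astype(np.float32))[:,0]; print(h.astype(int).tolist())
crop=cv2.resize(i2[215:305,250:370],(800,600),interpolation=cv2.INTER_CUBIC); cv2.imwrite("pics/rack.png",crop[:,:,::-1])
E
```

```text
246 [102, 103, 103, 102, 103, 89, 87, 136, 148, 146, 144, 142, 140, 111, 81, 100, 100, 100, 101, 101, 101, 102, 89, 62, 103, 141, 149, 145, 142, 142, 132, 107, 105, 104, 105, 104, 105, 104, 105, 104]
252 [97, 97, 96, 95, 93, 75, 90, 142, 150, 146, 144, 143, 140, 108, 65, 93, 95, 95, 94, 94, 93, 87, 65, 70, 116, 145, 148, 145, 142, 140, 125, 91, 91, 90, 93, 93, 93, 93, 93, 93]
258 [102, 100, 101, 100, 93, 70, 91, 140, 150, 145, 142, 141, 133, 99, 66, 96, 96, 94, 94, 92, 93, 85, 55, 79, 126, 146, 148, 145, 142, 121, 71, 89, 98, 97, 97, 97, 97, 96, 96, 97]
276 [100, 98, 99, 99, 85, 89, 145, 161, 154, 146, 139, 120, 64, 77, 106, 106, 107, 106, 107, 107, 102, 80, 48, 95, 150, 160, 146, 140, 137, 134, 112, 93, 105, 105, 104, 105, 104, 102, 103, 103]
282 [91, 91, 90, 88, 70, 94, 152, 165, 157, 147, 138, 132, 101, 64, 93, 94, 94, 94, 94, 94, 91, 74, 58, 105, 154, 163, 155, 145, 137, 130, 109, 92, 92, 91, 91, 91, 92, 96, 96, 95]
plate [[114.0, 340.9], [132.5, 361.1], [211.5, 306.2], [192.3, 289.5]] [156 150 140]
140 2388 (array([ 495.5, -284.7]), array([ 53.4, 148.9]), np.float32(82.49))
160 304273 (array([390.3, 469. ]), array([1875.3, 2556.1]), np.float32(39.48))
180 305540 (array([390.3, 469. ]), array([1875.3, 2556.1]), np.float32(39.48))
bed [[344.6, 179.9], [356.8, 188.2], [393.7, 168.4], [381.5, 160.9]] [175 171 160]
140 517 (array([535.8, 287.3]), array([ 39.7, 119.3]), np.float32(76.73))
160 478 (array([535.8, 287.6]), array([ 37.4, 116.7]), np.float32(76.64))
180 305540 (array([380.3, 485.9]), array([1906.2, 2598.2]), np.float32(39.48))
sole [[267.0, 261.7], [302.0, 283.2], [337.1, 251.6], [302.9, 232.7]] [87 74 57]
[ 14   0  69  54 968]
[[337, 253], [330, 260], [304, 283], [301, 283], [277, 268], [271, 264], [269, 262], [293, 230], [301, 230], [318, 236], [337, 252]]
```

View pics/rack.png

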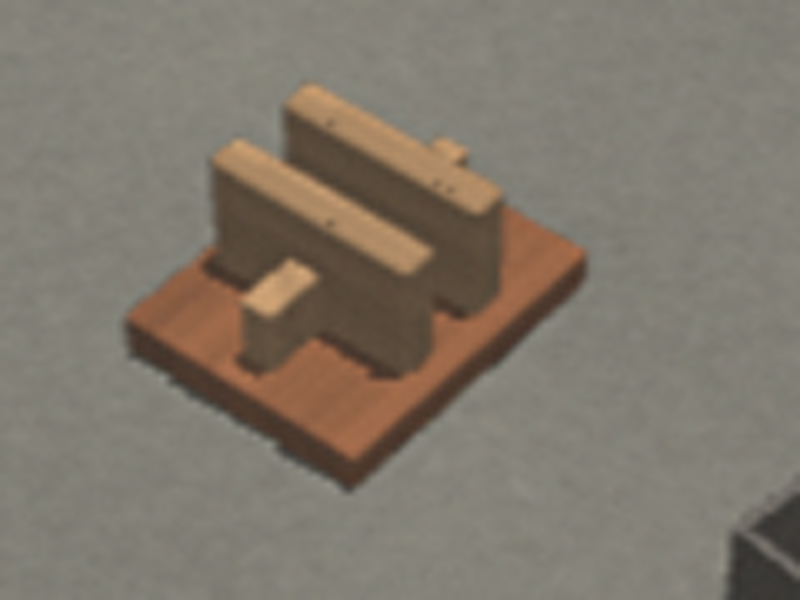

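The slot between the two light cheeks is clear in both views. I'll compute its position from the cheek edges and then start moving.

```bash
python3 - <<'E'
from h import *
from workcell import grab_frame,observe
f=grab_frame("top"); s=grab_frame("scene")
P=onplane(f,[[344.5,246],[343.55,282]],.06); d=P[0]-P[1]; print(P.round(4).tolist(),np.degrees(np.arctan2(d[1],d[0])))
q=lambda c:(np.array(c)+.5)/6.6667-.5+[250,215]
Q=onplane(s,[q(c) for c in((225,152),(425,258),(298,95),(488,198))],.06); print((Q*1000).round(1).tolist(),Q.mean(0).round(4))
T=R.from_euler("xyz",observe()["tool_rot"]).as_matrix(); print(T.round(3))
E
```

```text
[[0.5879, 0.0019, 0.06], [0.5226, 0.0051, 0.06]] -2.8050791354483384
[[521.9, -12.2, 60.0], [594.8, -12.6, 60.0], [523.5, 20.1, 60.0], [594.6, 18.0, 60.0]] [0.5587 0.0033 0.06  ]
[[-0.971  0.239 -0.   ]
 [ 0.239  0.971 -0.   ]
 [-0.    -0.    -1.   ]]
```

```bash
cat >> h.py <<'E'
from workcell import observe
def goalR(yaw,tilt): return R.from_euler("z",yaw,degrees=True)*R.from_euler("x",np.pi)*R.from_euler("y",tilt,degrees=True)
def goal(grasp,yaw,tilt,back=0,reach=.021):
    r=goalR(yaw,tilt); return np.array(grasp)+r.as_matrix()[:,2]*(reach-back),r
def twist(p1,r1,p0=None,r0=None):
    "constant tool-axes twist in shares: (shift total, turn total); divide by number of rows"
    if p0 is None: s=observe(); p0=s["position"]; r0=R.from_euler("xyz",s["tool_rot"])
    from scipy.linalg import logm
    A=np.eye(4);A[:3,:3]=r0.as_matrix();A[:3,3]=p0;B=np.eye(4);B[:3,:3]=r1.as_matrix();B[:3,3]=p1
    L=logm(np.linalg.inv(A)@B).real
    w=np.array([L[2,1],L[0,2],L[1,0]]); return np.r_[L[:3,3]/.02,np.degrees(w)/6]
def show(name,p1,r1,p0=None,r0=None):
    t=twist(p1,r1,p0,r0); n=int(np.ceil(abs(t).max())); print(name,"total",t.round(2).tolist(),"rows>=",n)
E
python3 - <<'E'
from h import *
g=[.5003,-.2437,.052]; yaw=82.55
ph,rh=goal(g,yaw,-45,back=.1); p,r=goal(g,yaw,-45)
ph0=ph+[0,0,.06]
show("arc",ph0,goalR(yaw,0)); show("tilt",ph,rh,ph0,goalR(yaw,0)); show("down",p,r,ph,rh)
print(ph0,ph,p)
t=twist(ph0,goalR(yaw,0)); print((t/50).round(3),(t/60).round(3))
E
```

```text
arc total [-47.0, -8.38, 3.17, -0.0, 0.0, 13.94] rows>= 48
tilt total [1.18, 0.0, 2.84, -0.0, -7.5, 0.0] rows>= 8
down total [0.0, -0.0, 5.0, -0.0, 0.0, 0.0] rows>= 5
[ 0.50754305 -0.18831012  0.16786144] [ 0.50754305 -0.18831012  0.10786144] [ 0.49837463 -0.25842389  0.03715076]
[-0.94  -0.168  0.063 -0.     0.     0.279] [-0.783 -0.14   0.053 -0.     0.     0.232]
```

Call:
move_arm(plan=[[[-0.94,-0.168,0.063,0,0,0.279,1],[-0.94,-0.168,0.063,0,0,0.279,1],[-0.94,-0.168,0.063,0,0,0.279,1],[-0.94,-0.168,0.063,0,0,0.279,1],[-0.94,-0.168,0.063,0,0,0.279,1],[-0.94,-0.168,0.063,0,0,0.279,1],[-0.94,-0.168,0.063,0,0,0.279,1],[-0.94,-0.168,0.063,0,0,0.279,1],[-0.94,-0.168,0.063,0,0,0.279,1],[-0.94,-0.168,0.063,0,0,0.279,1]]])

```text
clock: 1.35
position: [0.3126, 0.5066, 0.2186]
tool_rot: [3.142, 0.0, 2.606]
force: [-0.6, -0.2, -0.7]
grip_width: 0.0853
finger_force: 0.0
```

Call:
move_arm(plan=[[[-0.94,-0.168,0.063,0,0,0.279,1],[-0.94,-0.168,0.063,0,0,0.279,1],[-0.94,-0.168,0.063,0,0,0.279,1],[-0.94,-0.168,0.063,0,0,0.279,1],[-0.94,-0.168,0.063,0,0,0.279,1],[-0.94,-0.168,0.063,0,0,0.279,1],[-0.94,-0.168,0.063,0,0,0.279,1],[-0.94,-0.168,0.063,0,0,0.279,1],[-0.94,-0.168,0.063,0,0,0.279,1],[-0.94,-0.168,0.063,0,0,0.279,1]]])

```text
clock: 2.35
position: [0.4391, 0.3644, 0.206]
tool_rot: [3.142, -0.0, 2.314]
force: [1.2, -0.0, -0.3]
grip_width: 0.0852
finger_force: 0.0
```

Call:
move_arm(plan=[[[-0.94,-0.168,0.063,0,0,0.279,1],[-0.94,-0.168,0.063,0,0,0.279,1],[-0.94,-0.168,0.063,0,0,0.279,1],[-0.94,-0.168,0.063,0,0,0.279,1],[-0.94,-0.168,0.063,0,0,0.279,1],[-0.94,-0.168,0.063,0,0,0.279,1],[-0.94,-0.168,0.063,0,0,0.279,1],[-0.94,-0.168,0.063,0,0,0.279,1],[-0.94,-0.168,0.063,0,0,0.279,1],[-0.94,-0.168,0.063,0,0,0.279,1]]])

```text
clock: 3.35
position: [0.5193, 0.1918, 0.1934]
tool_rot: [3.142, 0.0, 2.022]
force: [0.2, 0.2, 0.1]
grip_width: 0.0855
finger_force: 0.0
```

Call:
move_arm(plan=[[[-0.94,-0.168,0.063,0,0,0.279,1],[-0.94,-0.168,0.063,0,0,0.279,1],[-0.94,-0.168,0.063,0,0,0.279,1],[-0.94,-0.168,0.063,0,0,0.279,1],[-0.94,-0.168,0.063,0,0,0.279,1],[-0.94,-0.168,0.063,0,0,0.279,1],[-0.94,-0.168,0.063,0,0,0.279,1],[-0.94,-0.168,0.063,0,0,0.279,1],[-0.94,-0.168,0.063,0,0,0.279,1],[-0.94,-0.168,0.063,0,0,0.279,1]]])

```text
clock: 4.35
position: [0.5464, 0.0035, 0.1808]
tool_rot: [3.142, 0.0, 1.73]
force: [0.1, 0.5, -0.4]
grip_width: 0.0855
finger_force: 0.0
```

Call:
move_arm(plan=[[[-0.94,-0.168,0.063,0,0,0.279,1],[-0.94,-0.168,0.063,0,0,0.279,1],[-0.94,-0.168,0.063,0,0,0.279,1],[-0.94,-0.168,0.063,0,0,0.279,1],[-0.94,-0.168,0.063,0,0,0.279,1],[-0.94,-0.168,0.063,0,0,0.279,1],[-0.94,-0.168,0.063,0,0,0.279,1],[-0.94,-0.168,0.063,0,0,0.279,1],[-0.94,-0.168,0.063,0,0,0.279,1],[-0.94,-0.168,0.063,0,0,0.279,1]]])

```text
clock: 5.35
position: [0.518, -0.1847, 0.1682]
tool_rot: [3.142, 0.0, 1.438]
force: [-0.1, -1.1, -0.1]
grip_width: 0.0853
finger_force: 0.0
```

```bash
python3 - <<'E'
from h import *
s=observe(); print(np.round(s["qpos"],3))
g=[.5003,-.2437,.052]; yaw=82.55
ph,rh=goal(g,yaw,-45,back=.1); show("tilt",ph,rh); print((twist(ph,rh)/10).round(3))
E
```

```text
[-0.068  0.519  0.42   1.877 -0.285  0.804  0.369]
tilt total [0.95, -0.5, 2.96, -0.01, -7.5, -0.03] rows>= 8
[ 0.095 -0.05   0.296 -0.001 -0.75  -0.003]
```

Call:
move_arm(plan=[[[0.13,0,0.31,0,-0.83,0,1],[0.13,0,0.31,0,-0.83,0,1],[0.13,0,0.31,0,-0.83,0,1],[0.13,0,0.31,0,-0.83,0,1],[0.13,0,0.31,0,-0.83,0,1],[0.13,0,0.31,0,-0.83,0,1],[0.13,0,0.31,0,-0.83,0,1],[0.13,0,0.31,0,-0.83,0,1],[0.13,0,0.31,0,-0.83,0,1],[0,0,0,0,0,0,1]]])

```text
clock: 6.35
position: [0.5187, -0.1792, 0.1072]
tool_rot: [-3.136, 0.787, 1.448]
force: [-0.6, 0.9, 0.6]
grip_width: 0.085
finger_force: 0.0
```

```bash
python3 - <<'E'
from h import *
s=observe(); print(np.round(s["qpos"],3))
g=[.5003,-.2437,.052]; yaw=82.55
p,r=goal(g,yaw,-45); show("down",p,r)
E
```

```text
[-0.766  0.99   0.873  1.959  0.108  0.634 -0.325]
down total [-0.39, -0.49, 5.35, -0.01, 0.01, 0.05] rows>= 6
```

Call:
move_arm(plan=[[[-0.13,-0.16,0.3,0,0,0,1],[-0.13,-0.17,0.65,0,0,0.05,1],[-0.13,-0.16,0.8,0,0,0,1],[0,0,0.8,0,0,0,1],[0,0,0.8,0,0,0,1],[0,0,0.8,0,0,0,1],[0,0,0.7,0,0,0,1],[0,0,0.5,0,0,0,1],[0,0,0,0,0,0,1],[0,0,0,0,0,0,1]]])

```text
clock: 7.35
position: [0.4986, -0.2594, 0.0393]
tool_rot: [3.136, 0.782, 1.432]
force: [-0.0, -0.1, 0.7]
grip_width: 0.085
finger_force: 0.0
```

```bash
python3 - <<'E'
from h import *
from workcell import grab_frame
s=observe(); print(np.round(s["qpos"],3))
g=[.5003,-.2437,.052]; yaw=82.55
p,r=goal(g,yaw,-45); show("down",p,r); print(s["position"],s["force"])
a=grab_frame("scene")["color"][230:410,60:300]; b=grab_frame("top")["color"][200:380,400:560]
cv2.imwrite("pics/pick.png",cv2.resize(np.hstack([a,b]),(800,360),interpolation=cv2.INTER_CUBIC)[:,:,::-1])
E
```

```text
[-0.608  1.106  0.826  2.01   0.11   0.4   -0.322]
down total [0.11, -0.02, 0.04, -0.01, -0.03, -0.06] rows>= 1
[ 0.49860479 -0.25942073  0.03930765] [-0.04681399 -0.08883542  0.66625105]
```

View pics/pick.png

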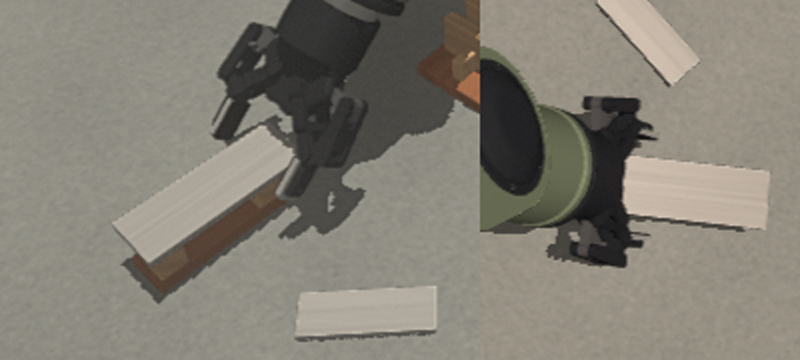

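The fingers straddle the plate's inner end evenly, so I'm closing them.

Call:
move_arm(plan=[[[0.05,0,0,0,0,0,-1],[0,0,0,0,0,0,-1],[0,0,0,0,0,0,-1],[0,0,0,0,0,0,-1],[0,0,0,0,0,0,-1],[0,0,0,0,0,0,-1],[0,0,0,0,0,0,-1],[0,0,0,0,0,0,-1],[0,0,0,0,0,0,-1],[0,0,0,0,0,0,-1]]], grip_force=90)

```text
clock: 8.45
position: [0.4989, -0.2583, 0.0387]
tool_rot: [3.136, 0.782, 1.433]
force: [-0.5, 7.5, 10.9]
grip_width: 0.0525
finger_force: 92.4
```

```bash
cat >> h.py <<'E'
def mat(p,r): A=np.eye(4);A[:3,:3]=r.as_matrix();A[:3,3]=p;return A
def unmat(A): return A[:3,3],R.from_matrix(A[:3,:3])
def now(): s=observe(); return mat(s["position"],R.from_euler("xyz",s["tool_rot"]))
def showT(name,B,A=None):
    A=now() if A is None else A; show(name,*unmat(B),*unmat(A))
E
python3 - <<'E'
from h import *
A=now()
yaw=np.degrees(np.arctan2(*(A[:3,1][[1,0]])))+90; print("yaw",yaw)
G=mat([.5003,-.2437,.052],goalR(yaw,0)); TG=np.linalg.inv(A)@G; TG[1,3]=0; print(TG.round(4)); np.save("TG1.npy",TG)
iT=np.linalg.inv(TG)
L=mat([.5003,-.2437,.29],goalR(yaw,0))@iT; H=mat([.5575,.0019,.27],goalR(87.8,90))@iT
showT("lift",L); showT("hover",H,L); print((twist(*unmat(H),*unmat(L))/19).round(3)); print(L[:3,3],H[:3,3],observe()["qpos"].round(2))
E
```

```text
yaw 82.31412887869614
[[ 0.7093  0.0028  0.7049  0.001 ]
 [ 0.      1.     -0.004   0.    ]
 [-0.7049  0.0028  0.7093 -0.0198]
 [ 0.      0.      0.      1.    ]]
lift total [-8.39, 0.02, -8.44, 0.0, 0.0, 0.0] rows>= 9
hover total [15.42, 1.78, 1.21, 0.05, 14.99, -0.97] rows>= 16
[ 0.812  0.094  0.064  0.002  0.789 -0.051]
[ 0.49839643 -0.25820281  0.27666038] [0.55806521 0.01522775 0.25537289] [-0.61  1.11  0.83  2.01  0.11  0.4  -0.32]
```

Call:
move_arm(plan=[[[-0.3,0,-0.3,0,0,0,-1],[-0.7,0,-0.7,0,0,0,-1],[-0.95,0,-0.95,0,0,0,-1],[-0.95,0,-0.95,0,0,0,-1],[-0.95,0,-0.95,0,0,0,-1],[-0.95,0,-0.95,0,0,0,-1],[-0.95,0,-0.95,0,0,0,-1],[-0.95,0,-0.95,0,0,0,-1],[-0.95,0,-0.95,0,0,0,-1],[-0.75,0,-0.75,0,0,0,-1]]])

```text
clock: 9.45
position: [0.4972, -0.2594, 0.2774]
tool_rot: [3.136, 0.781, 1.431]
force: [1.7, 0.4, -2.6]
grip_width: 0.0523
finger_force: 94.2
```

```bash
python3 - <<'E'
from h import *
s=observe();print(s["qpos"].round(2),s["finger_force"],s["grip_width"])
iT=np.linalg.inv(np.load("TG1.npy")); L=mat([.5003,-.2437,.29],goalR(82.31,0))@iT;showT("resid",L)
E
```

```text
[-0.76  0.7   1.07  1.94  0.26  0.79 -0.14] 94.18999314308167 0.05233731460073513
resid total [0.07, 0.05, -0.02, -0.0, -0.01, -0.01] rows>= 1
```

Call:
move_arm(plan=[[[0.5,0.06,0.04,0,0.5,-0.03,-1],[0.81,0.095,0.065,0,0.79,-0.05,-1],[0.81,0.095,0.065,0,0.79,-0.05,-1],[0.81,0.095,0.065,0,0.79,-0.05,-1],[0.81,0.095,0.065,0,0.79,-0.05,-1],[0.81,0.095,0.065,0,0.79,-0.05,-1],[0.81,0.095,0.065,0,0.79,-0.05,-1],[0.81,0.095,0.065,0,0.79,-0.05,-1],[0.81,0.095,0.065,0,0.79,-0.05,-1],[0.81,0.095,0.065,0,0.79,-0.05,-1]]])

```text
clock: 10.45
position: [0.5303, -0.1283, 0.2026]
tool_rot: [-3.127, -0.019, 1.482]
force: [-0.3, -0.7, -2.4]
grip_width: 0.052
finger_force: 94.1
```

```bash
python3 - <<'E'
from h import *
s=observe();print(s["qpos"].round(2),s["finger_force"],s["grip_width"])
iT=np.linalg.inv(np.load("TG1.npy")); H=mat([.5575,.0019,.27],goalR(87.8,90))@iT;showT("hover",H);print((now()@np.load("TG1.npy"))[:3,3])
E
```

```text
[-0.24  0.49  0.53  1.85 -0.33  0.91  0.36] 94.14393782615662 0.052038760761253244
hover total [7.9, 0.89, 0.42, 0.05, 7.35, -0.47] rows>= 8
[ 0.53067683 -0.12771609  0.22240802]
```

Call:
move_arm(plan=[[[0.81,0.09,0.045,0.005,0.76,-0.05,-1],[0.81,0.09,0.045,0.005,0.76,-0.05,-1],[0.81,0.09,0.045,0.005,0.76,-0.05,-1],[0.81,0.09,0.045,0.005,0.76,-0.05,-1],[0.81,0.09,0.045,0.005,0.76,-0.05,-1],[0.81,0.09,0.045,0.005,0.76,-0.05,-1],[0.81,0.09,0.045,0.005,0.76,-0.05,-1],[0.81,0.09,0.045,0.005,0.76,-0.05,-1],[0.81,0.09,0.045,0.005,0.76,-0.05,-1],[0.4,0.04,0.02,0,0.4,-0.02,-1]]])

```text
clock: 11.45
position: [0.5575, 0.0134, 0.2467]
tool_rot: [-3.141, -0.776, 1.527]
force: [-0.5, -0.5, -3.0]
grip_width: 0.0524
finger_force: 94.2
```

```bash
python3 - <<'E'
from h import *
from workcell import grab_frame
s=observe();print(s["qpos"].round(2),s["finger_force"],s["grip_width"])
iT=np.linalg.inv(np.load("TG1.npy")); H=mat([.5575,.0019,.27],goalR(87.8,90))@iT;showT("hover",H);print((now()@np.load("TG1.npy"))[:3,3])
a=grab_frame("scene")["color"][90:330,200:440]; b=grab_frame("top")["color"][130:370,230:470]
cv2.imwrite("pics/hover.png",cv2.resize(np.hstack([a,b]),(800,400),interpolation=cv2.INTER_CUBIC)[:,:,::-1])
E
```

```text
[ 0.14  0.57  0.19  1.78 -0.9   1.25  0.77] 94.18557643890381 0.05243185239781203
hover total [0.37, 0.02, -0.24, 0.0, 0.12, -0.01] rows>= 1
[5.56966443e-01 2.06378328e-04 2.61458161e-01]
```

View pics/hover.png

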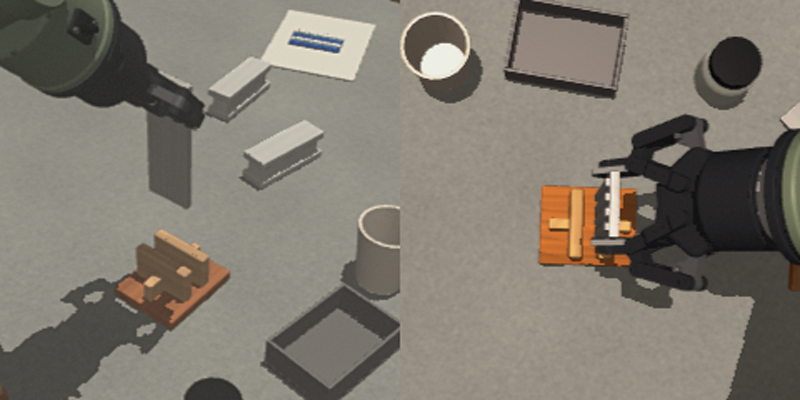

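The plate hangs upright above the rack in both views. I'll check its pose in the hand by comparing predicted corners with the seen ones.

```bash
python3 - <<'E'
from h import *
from workcell import grab_frame
G=now()@np.load("TG1.npy"); s=grab_frame("scene"); t=grab_frame("top")
def W(p): return (G@np.r_[p,1])[:3]
c=[W([x,y,-.004]) for x in(-.117,) for y in(-.027,.027)]
print("bottom corners pred",project(s,c).round(1).tolist())
g=cv2.cvtColor(s["color"],cv2.COLOR_RGB2GRAY)
for v in (190,198,202,206,210,214,218): print(v,g[v,280:325].tolist())
print("top end pred plain",project(t,[W([.033,y,-.004]) for y in(-.027,.027)]).round(1).tolist(),"slab rib side",project(t,[W([.033,y,.004]) for y in(-.027,.027)]).round(1).tolist())
tg=cv2.cvtColor(t["color"],cv2.COLOR_RGB2GRAY)
for v in range(232,276,4): print(v,tg[v,348:370].tolist())
E
```

```text
bottom corners pred [[287.3, 203.2], [310.2, 215.3]]
190 [142, 142, 142, 141, 143, 146, 146, 147, 126, 94, 83, 84, 83, 86, 84, 86, 84, 86, 86, 84, 85, 86, 83, 84, 84, 83, 87, 87, 84, 86, 86, 88, 82, 82, 117, 142, 145, 142, 140, 141, 141, 142, 143, 144, 143]
198 [144, 145, 148, 150, 149, 147, 148, 148, 136, 100, 84, 84, 84, 86, 84, 84, 84, 86, 84, 83, 84, 84, 86, 84, 83, 86, 85, 86, 87, 86, 87, 87, 84, 80, 118, 139, 142, 142, 143, 143, 143, 142, 141, 143, 143]
202 [148, 150, 150, 148, 146, 147, 145, 145, 129, 95, 84, 85, 85, 86, 85, 85, 84, 87, 86, 85, 84, 85, 84, 86, 87, 84, 86, 87, 85, 85, 85, 89, 83, 80, 110, 137, 144, 145, 145, 145, 145, 142, 141, 140, 138]
206 [149, 149, 146, 144, 144, 144, 144, 148, 150, 147, 147, 145, 130, 110, 93, 85, 82, 85, 86, 84, 83, 87, 85, 85, 86, 83, 85, 87, 84, 84, 85, 89, 83, 80, 111, 140, 145, 143, 144, 143, 140, 144, 142, 144, 143]
210 [148, 146, 148, 146, 146, 145, 146, 144, 143, 144, 144, 147, 145, 145, 146, 147, 147, 147, 148, 147, 124, 103, 88, 82, 84, 83, 84, 87, 86, 85, 84, 87, 82, 84, 133, 147, 144, 143, 144, 144, 144, 145, 143, 144, 143]
214
[... 1001 characters left out ...]
59, 58, 61, 149, 227, 205, 175, 234, 231, 227, 220, 191, 114, 112, 59, 57, 59, 58, 59, 60]
252 [84, 62, 62, 62, 58, 58, 56, 67, 161, 234, 228, 222, 220, 196, 121, 109, 57, 56, 57, 55, 56, 57]
256 [60, 58, 56, 57, 62, 151, 228, 211, 188, 232, 224, 221, 220, 188, 63, 58, 58, 59, 59, 59, 58, 59]
260 [60, 61, 62, 61, 59, 58, 57, 82, 174, 233, 229, 225, 222, 187, 53, 59, 58, 57, 58, 57, 59, 57]
264 [59, 57, 56, 57, 79, 160, 225, 203, 178, 233, 230, 225, 220, 203, 160, 189, 193, 194, 194, 180, 115, 59]
268 [61, 62, 62, 63, 60, 58, 58, 94, 184, 234, 232, 228, 226, 189, 87, 105, 111, 118, 122, 116, 103, 140]
272 [49, 46, 47, 47, 48, 48, 55, 61, 62, 69, 71, 75, 73, 61, 60, 58, 57, 64, 77, 85, 92, 69]
```

```bash
python3 - <<'E'
from h import *
iT=np.linalg.inv(np.load("TG1.npy")); H=mat([.5575,.0019,.20],goalR(87.8,90))@iT;showT("h",H)
E
```

```text
h total [-2.05, 0.02, 2.24, -0.0, 0.16, -0.01] rows>= 3
```

Call:
move_arm(plan=[[[0.2,0.02,-0.15,0,0.16,0,-1],[-0.25,0,0.34,0,0,0,-1],[-0.4,0,0.4,0,0,0,-1],[-0.4,0,0.4,0,0,0,-1],[-0.4,0,0.4,0,0,0,-1],[-0.4,0,0.4,0,0,0,-1],[-0.3,0,0.3,0,0,0,-1],[-0.1,0,0.15,0,0,0,-1],[0,0,0,0,0,0,-1],[0,0,0,0,0,0,-1]]])

```text
clock: 12.65
position: [0.5584, 0.0164, 0.1859]
tool_rot: [-3.141, -0.79, 1.528]
force: [-0.2, -0.5, -2.5]
grip_width: 0.0524
finger_force: 94.2
```

```bash
python3 - <<'E'
from h import *
iT=np.linalg.inv(np.load("TG1.npy"));s=observe();print(s["force"].round(1),s["qpos"].round(2))
showT("h",mat([.5575,.0019,.20],goalR(87.8,90))@iT);showT("slot",mat([.5575,.0019,.133],goalR(87.8,90))@iT)
E
```

```text
[-0.2 -0.5 -2.5] [ 0.16  0.66  0.16  1.81 -0.96  1.18  0.88]
h total [-0.06, -0.02, -0.02, 0.0, -0.02, -0.01] rows>= 1
slot total [-2.44, -0.01, 2.34, 0.0, -0.02, -0.01] rows>= 3
```

Call:
move_arm(plan=[[[-0.27,0,0.25,0,-0.02,-0.01,-1],[-0.25,0,0.24,0,0,0,-1],[-0.25,0,0.24,0,0,0,-1],[-0.25,0,0.24,0,0,0,-1],[-0.25,0,0.24,0,0,0,-1],[-0.25,0,0.24,0,0,0,-1],[-0.25,0,0.24,0,0,0,-1],[-0.25,0,0.24,0,0,0,-1],[-0.22,0,0.22,0,0,0,-1],[0,0,0,0,0,0,-1]]])

```text
clock: 13.65
position: [0.5579, 0.0154, 0.1227]
tool_rot: [-3.14, -0.789, 1.528]
force: [0.5, -1.1, -2.5]
grip_width: 0.0523
finger_force: 94.2
```

```bash
python3 - <<'E'
from h import *
from workcell import grab_frame
iT=np.linalg.inv(np.load("TG1.npy"));s=observe();print(s["force"].round(1),s["qpos"].round(2))
showT("slot",mat([.5575,.0019,.132],goalR(87.8,90))@iT)
a=grab_frame("scene")["color"][170:300,240:400]; b=grab_frame("top")["color"][200:330,280:440]
cv2.imwrite("pics/slot.png",cv2.resize(np.hstack([a,b]),(800,325),interpolation=cv2.INTER_CUBIC)[:,:,::-1])
E
```

```text
[ 0.5 -1.1 -2.5] [ 0.18  0.76  0.14  1.83 -1.    1.1   0.98]
slot total [-0.2, 0.01, 0.18, -0.01, -0.0, -0.01] rows>= 1
```

View pics/slot.png

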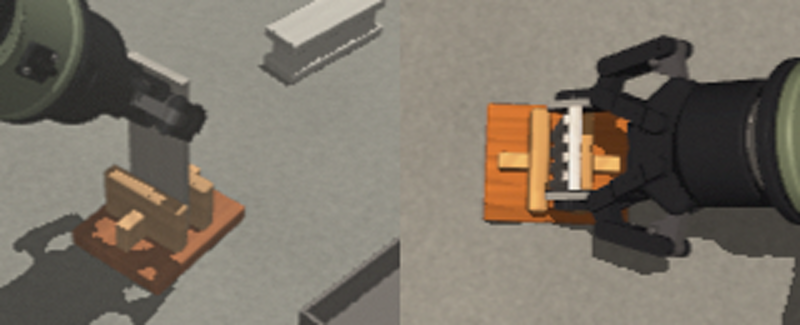

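The plate is between the cheeks without touching them. I'm lowering it the last 6 mm onto the slot floor.

Call:
move_arm(plan=[[[-0.05,0,0.05,0,0,0,-1],[-0.05,0,0.05,0,0,0,-1],[-0.05,0,0.05,0,0,0,-1],[-0.05,0,0.05,0,0,0,-1],[0,0,0,0,0,0,-1],[0,0,0,0,0,0,-1],[0,0,0,0,0,0,-1],[0,0,0,0,0,0,-1],[0,0,0,0,0,0,-1],[0,0,0,0,0,0,-1]]])

```text
clock: 14.75
position: [0.5585, 0.0158, 0.1192]
tool_rot: [3.14, -0.79, 1.53]
force: [-2.4, -1.0, 12.3]
grip_width: 0.0521
finger_force: 95.2
```

Call:
move_arm(plan=[[[0.04,0,-0.04,0,0,0,-1],[0,0,0,0,0,0,-0.2],[0,0,0,0,0,0,0.3],[0,0,0,0,0,0,0.7],[0,0,0,0,0,0,1],[0,0,0,0,0,0,1],[0,0,0,0,0,0,1],[0,0,0,0,0,0,1],[0,0,0,0,0,0,1],[0,0,0,0,0,0,1]]])

```text
clock: 15.75
position: [0.5582, 0.0154, 0.1191]
tool_rot: [3.141, -0.788, 1.529]
force: [-0.4, -0.4, 0.2]
grip_width: 0.0858
finger_force: 0.0
```

```bash
python3 - <<'E'
from h import *
from workcell import grab_frame
t=grab_frame("top"); s=grab_frame("scene"); cv2.imwrite("pics/rel_s.png",s["color"][:,:,::-1]); cv2.imwrite("pics/rel_t.png",t["color"][:,:,::-1])
g=cv2.cvtColor(t["color"],cv2.COLOR_RGB2GRAY)
for v in range(238,282,6): print(v,g[v,334:364].tolist())
print(observe()["force"].round(1),observe()["position"].round(4))
E
```

```text
238 [148, 150, 151, 149, 149, 148, 148, 145, 148, 145, 143, 148, 149, 148, 149, 151, 149, 149, 152, 150, 147, 150, 150, 153, 155, 154, 152, 133, 68, 70]
244 [180, 179, 174, 173, 168, 138, 111, 138, 137, 137, 119, 63, 66, 112, 196, 231, 221, 211, 185, 131, 156, 163, 146, 85, 62, 61, 62, 62, 63, 61]
250 [181, 177, 175, 175, 169, 130, 94, 125, 90, 63, 63, 60, 59, 138, 219, 226, 217, 205, 191, 176, 174, 172, 154, 117, 132, 133, 133, 115, 64, 59]
256 [181, 177, 175, 174, 167, 126, 58, 63, 63, 63, 65, 122, 173, 178, 229, 230, 225, 217, 200, 176, 173, 170, 149, 116, 132, 132, 132, 132, 131, 131]
262 [185, 176, 173, 170, 161, 118, 63, 65, 62, 65, 80, 163, 217, 204, 231, 228, 221, 196, 154, 174, 171, 166, 136, 120, 164, 159, 153, 146, 141, 139]
268 [183, 175, 172, 168, 147, 90, 65, 62, 63, 63, 78, 159, 204, 185, 235, 230, 225, 208, 171, 173, 172, 167, 129, 66, 76, 80, 86, 96, 101, 106]
274 [180, 172, 170, 145, 77, 72, 63, 60, 59, 63, 63, 64, 65, 160, 234, 231, 227, 204, 139, 170, 168, 165, 143, 117, 132, 131, 131, 132, 132, 133]
280 [190, 182, 172, 161, 128, 88, 125, 125, 125, 108, 59, 54, 55, 54, 56, 72, 87, 91, 130, 177, 168, 161, 141, 129, 128, 128, 128, 129, 128, 129]
[-0.5  0.2 -0.7] [0.5582 0.0154 0.119 ]
```

```bash
python3 - <<'E'
from h import *
from workcell import grab_frame
t=grab_frame("top")
print(onplane(t,[[347.6,244],[352,244],[347.4,274],[351.7,274],[349.8,241.5],[349.6,278.3]],.165).round(4).tolist())
A=now(); B=A@mat([0,0,-.14],R.identity())
C=mat(*goal([.5575,.004,.134],87.8,-45,back=.12)); showT("over",C,B); print((twist(*unmat(C),*unmat(B))/18).round(3))
E
```

```text
[[0.5805, 0.0048, 0.165], [0.5804, -0.0023, 0.165], [0.5324, 0.0062, 0.165], [0.5323, -0.0006, 0.165], [0.5844, 0.0012, 0.165], [0.5255, 0.0029, 0.165]]
over total [8.77, -0.01, 0.78, 0.0, -15.03, -0.04] rows>= 16
[ 0.487 -0.001  0.043  0.    -0.835 -0.002]
```

Call:
move_arm(plan=[[[0,0,-0.3,0,0,0,1],[0,0,-0.5,0,0,0,1],[0,0,-0.7,0,0,0,1],[0,0,-0.8,0,0,0,1],[0,0,-0.9,0,0,0,1],[0,0,-0.9,0,0,0,1],[0,0,-0.9,0,0,0,1],[0,0,-0.9,0,0,0,1],[0,0,-0.7,0,0,0,1],[0,0,-0.4,0,0,0,1]]])

```text
clock: 16.9
position: [0.5541, -0.0854, 0.2189]
tool_rot: [3.14, -0.787, 1.529]
force: [-0.5, -0.2, -0.4]
grip_width: 0.0853
finger_force: 0.0
```

Call:
move_arm(plan=[[[0.487,0,0.043,0,-0.835,0,1],[0.487,0,0.043,0,-0.835,0,1],[0.487,0,0.043,0,-0.835,0,1],[0.487,0,0.043,0,-0.835,0,1],[0.487,0,0.043,0,-0.835,0,1],[0.487,0,0.043,0,-0.835,0,1],[0.487,0,0.043,0,-0.835,0,1],[0.487,0,0.043,0,-0.835,0,1],[0.487,0,0.043,0,-0.835,0,1],[0.487,0,0.043,0,-0.835,0,1]]])

```text
clock: 17.9
position: [0.5579, 0.0068, 0.247]
tool_rot: [3.14, 0.089, 1.528]
force: [-0.3, -0.4, -0.7]
grip_width: 0.0852
finger_force: 0.0
```

Call:
move_arm(plan=[[[0.487,0,0.043,0,-0.835,0,1],[0.487,0,0.043,0,-0.835,0,1],[0.487,0,0.043,0,-0.835,0,1],[0.487,0,0.043,0,-0.835,0,1],[0.487,0,0.043,0,-0.835,0,1],[0.487,0,0.043,0,-0.835,0,1],[0.487,0,0.043,0,-0.835,0,1],[0.487,0,0.043,0,-0.835,0,1],[0,0,0,0,0,0,1],[0,0,0,0,0,0,1]]])

```text
clock: 18.9
position: [0.5606, 0.0745, 0.2107]
tool_rot: [-3.141, 0.786, 1.53]
force: [-0.6, -0.7, 1.2]
grip_width: 0.0856
finger_force: 0.0
```

```bash
python3 - <<'E'
from h import *
from workcell import grab_frame
print(observe()["qpos"].round(2))
showT("hov",mat(*goal([.5565,.002,.134],87.8,-45,back=.12))); showT("grasp",mat(*goal([.5565,.002,.134],87.8,-45)))
a=grab_frame("scene")["color"][130:300,240:440]; b=grab_frame("top")["color"][190:360,230:430]
cv2.imwrite("pics/re.png",cv2.resize(np.hstack([a,b]),(800,340),interpolation=cv2.INTER_CUBIC)[:,:,::-1])
E
```

```text
[-1.02  0.82  0.72  1.66  0.21  1.18 -0.55]
hov total [0.14, -0.06, 0.33, -0.03, 0.01, -0.02] rows>= 1
grasp total [0.15, -0.06, 6.33, -0.03, 0.01, -0.02] rows>= 7
```

View pics/re.png

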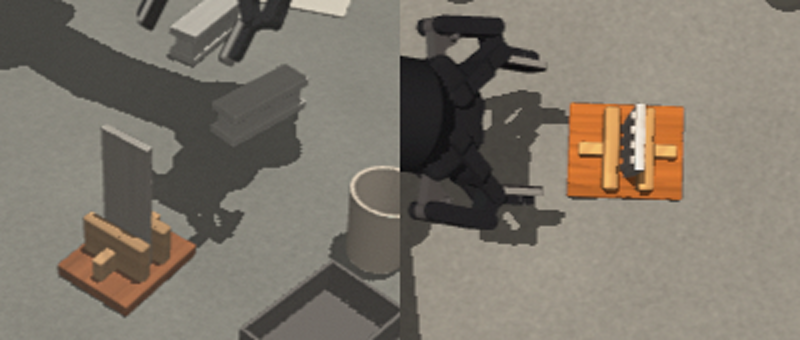

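The plate stands freely in the slot and the gripper is on the ribbed (+y) side, so I'm moving in and closing.

Call:
move_arm(plan=[[[0.15,-0.06,0.4,-0.03,0,-0.02,1],[0,0,0.75,0,0,0,1],[0,0,0.75,0,0,0,1],[0,0,0.75,0,0,0,1],[0,0,0.75,0,0,0,1],[0,0,0.75,0,0,0,1],[0,0,0.75,0,0,0,1],[0,0,0.7,0,0,0,1],[0,0,0.5,0,0,0,1],[0,0,0.23,0,0,0,1]]])

```text
clock: 20.0
position: [0.5558, -0.0141, 0.119]
tool_rot: [3.141, 0.785, 1.53]
force: [-0.0, -0.2, 0.7]
grip_width: 0.0854
finger_force: 0.0
```

Call:
move_arm(plan=[[[0,0,0,0,0,0,1],[0,0,0,0,0,0,0.2],[0,0,0,0,0,0,-0.2],[0,0,0,0,0,0,-1],[0,0,0,0,0,0,-1],[0,0,0,0,0,0,-1],[0,0,0,0,0,0,-1],[0,0,0,0,0,0,-1],[0,0,0,0,0,0,-1],[0,0,0,0,0,0,-1]]], grip_force=90)

```text
clock: 21.0
position: [0.5566, -0.0126, 0.1199]
tool_rot: [3.139, 0.785, 1.531]
force: [1.0, 1.5, 6.1]
grip_width: 0.0523
finger_force: 92.8
```

```bash
python3 - <<'E'
from h import *
from workcell import grab_frame
s=observe();print(s["qpos"].round(2),s["force"].round(1))
showT("grasp",mat(*goal([.5565,.002,.134],87.8,-45)))
f=grab_frame("scene"); g=cv2.cvtColor(f["color"],cv2.COLOR_RGB2GRAY); t=cv2.cvtColor(grab_frame("top")["color"],cv2.COLOR_RGB2GRAY)
for v in range(238,282,6): print(v,t[v,340:360].tolist())
for v in range(190,240,8): print(v,g[v,284:324].tolist())
E
```

```text
[-0.91  0.92  0.69  1.81  0.23  0.9  -0.57] [1.  1.5 6.1]
grasp total [0.02, -0.03, 0.03, 0.01, 0.0, -0.01] rows>= 1
238 [36, 37, 39, 36, 37, 38, 39, 37, 36, 41, 44, 40, 45, 37, 37, 98, 155, 160, 163, 161]
244 [19, 18, 16, 15, 14, 16, 17, 35, 146, 230, 233, 225, 215, 173, 30, 43, 61, 59, 76, 116]
250 [62, 64, 63, 66, 68, 68, 81, 105, 166, 231, 230, 223, 217, 180, 84, 85, 81, 102, 140, 139]
256 [61, 62, 63, 69, 68, 82, 165, 220, 212, 239, 236, 231, 204, 158, 181, 176, 152, 111, 139, 138]
262 [66, 70, 66, 68, 69, 86, 167, 212, 192, 237, 231, 228, 212, 180, 180, 173, 144, 126, 172, 165]
268 [67, 63, 63, 66, 67, 71, 80, 86, 166, 238, 233, 231, 204, 136, 179, 174, 134, 70, 80, 84]
274 [63, 66, 64, 62, 66, 67, 68, 74, 170, 239, 234, 231, 202, 124, 176, 173, 150, 124, 139, 139]
280 [38, 38, 38, 37, 32, 30, 32, 45, 61, 56, 61, 70, 74, 85, 91, 112, 144, 140, 137, 134]
190 [71, 68, 72, 70, 71, 57, 49, 46, 45, 49, 47, 43, 40, 41, 39, 38, 40, 40, 42, 47, 65, 71, 70, 70, 70, 70, 69, 68, 69, 70, 69, 69, 69, 71, 66, 53, 49, 49, 51, 53]
198 [142, 139, 99, 58, 89, 108, 90, 78, 77, 78, 75, 74, 78, 99,
[... 266 characters left out ...]
5, 49, 47, 39]
214 [142, 144, 144, 143, 124, 90, 73, 76, 80, 78, 79, 79, 79, 78, 79, 79, 81, 80, 79, 78, 78, 77, 78, 79, 78, 78, 78, 74, 84, 129, 146, 132, 94, 60, 49, 51, 48, 43, 38, 41]
222 [142, 142, 143, 145, 141, 144, 129, 95, 79, 76, 78, 80, 78, 79, 78, 79, 80, 80, 81, 79, 77, 79, 78, 78, 80, 129, 146, 134, 94, 56, 50, 49, 48, 41, 39, 45, 50, 68, 75, 70]
230 [143, 139, 139, 140, 137, 138, 137, 106, 78, 79, 78, 78, 78, 79, 79, 80, 80, 80, 79, 81, 79, 76, 79, 83, 79, 80, 80, 80, 81, 79, 78, 74, 72, 69, 70, 69, 70, 70, 70, 70]
238 [75, 87, 92, 95, 87, 82, 74, 73, 78, 80, 79, 78, 79, 81, 80, 79, 81, 78, 80, 79, 78, 80, 78, 79, 79, 79, 79, 79, 83, 79, 76, 78, 74, 81, 85, 82, 75, 70, 72, 69]
```

```bash
cat >> h.py <<'E'
HOV=([.5252,.2461,.22],76.75,180)
def at(z,dx=0,dy=0): return mat([.5252+dx,.2461+dy,z],goalR(76.75,180))@np.linalg.inv(np.load("TG2.npy"))
E
python3 - <<'E'
from h import *
A=now(); yaw=np.degrees(np.arctan2(A[1,1],A[0,1]))+90; print(yaw)
TG=np.linalg.inv(A)@mat([.5565,.0008,.132],goalR(yaw,90.5)); TG[1,3]=0; print(TG.round(4)); np.save("TG2.npy",TG)
L=mat([.5565,.0008,.30],goalR(yaw,90.5))@np.linalg.inv(TG)
showT("lift",L); showT("hover",at(.22),L); print((twist(*unmat(at(.22)),*unmat(L))/19).round(3))
E
```

```text
87.824708634898
[[-7.133e-01  1.200e-03  7.009e-01  9.000e-04]
 [ 1.700e-03  1.000e+00  0.000e+00  0.000e+00]
 [-7.009e-01  1.200e-03 -7.133e-01 -1.810e-02]
 [ 0.000e+00  0.000e+00  0.000e+00  1.000e+00]]
lift total [-5.94, -0.02, -5.94, 0.0, -0.0, -0.0] rows>= 6
hover total [14.69, -3.45, 4.35, 0.03, 14.86, 2.06] rows>= 15
[ 0.773 -0.182  0.229  0.001  0.782  0.109]
```

Call:
move_arm(plan=[[[-0.2,0,-0.2,0,0,0,-1],[-0.4,0,-0.4,0,0,0,-1],[-0.6,0,-0.6,0,0,0,-1],[-0.7,0,-0.7,0,0,0,-1],[-0.8,0,-0.8,0,0,0,-1],[-0.8,0,-0.8,0,0,0,-1],[-0.8,0,-0.8,0,0,0,-1],[-0.8,0,-0.8,0,0,0,-1],[-0.6,0,-0.6,0,0,0,-1],[-0.24,0,-0.24,0,0,0,-1]]])

```text
clock: 22.1
position: [0.5562, -0.0132, 0.2897]
tool_rot: [3.137, 0.784, 1.529]
force: [0.5, 0.4, -2.4]
grip_width: 0.0524
finger_force: 94.2
```

Call:
move_arm(plan=[[[0.5,-0.12,0.15,0,0.5,0.07,-1],[0.773,-0.182,0.229,0,0.782,0.109,-1],[0.773,-0.182,0.229,0,0.782,0.109,-1],[0.773,-0.182,0.229,0,0.782,0.109,-1],[0.773,-0.182,0.229,0,0.782,0.109,-1],[0.773,-0.182,0.229,0,0.782,0.109,-1],[0.773,-0.182,0.229,0,0.782,0.109,-1],[0.773,-0.182,0.229,0,0.782,0.109,-1],[0.773,-0.182,0.229,0,0.782,0.109,-1],[0.773,-0.182,0.229,0,0.782,0.109,-1]]])

```text
clock: 23.1
position: [0.5327, 0.1036, 0.1868]
tool_rot: [3.1, -0.01, 1.433]
force: [-0.1, 0.1, -2.8]
grip_width: 0.0521
finger_force: 94.2
```

```bash
python3 - <<'E'
from h import *
s=observe();print(s["qpos"].round(2),s["finger_force"],s["grip_width"],s["force"].round(1)); print((now()@np.load("TG2.npy"))[:3,3].round(3))
showT("hover",at(.2));print((twist(*unmat(at(.2)))/10).round(3))
E
```

```text
[-0.64  0.46  0.45  1.92 -0.27  0.78 -0.18] 94.18060373235562 0.0521488727945877 [-0.1  0.1 -2.8]
[0.532 0.104 0.205]
hover total [7.14, -1.7, 2.93, 0.02, 7.3, 1.01] rows>= 8
[ 0.714 -0.17   0.293  0.002  0.73   0.101]
```

Call:
move_arm(plan=[[[0.77,-0.182,0.3,0,0.78,0.109,-1],[0.77,-0.182,0.3,0,0.78,0.109,-1],[0.77,-0.182,0.3,0,0.78,0.109,-1],[0.77,-0.182,0.3,0,0.78,0.109,-1],[0.77,-0.182,0.3,0,0.78,0.109,-1],[0.77,-0.182,0.3,0,0.78,0.109,-1],[0.77,-0.182,0.3,0,0.78,0.109,-1],[0.77,-0.182,0.3,0,0.78,0.109,-1],[0.6,-0.15,0.25,0,0.6,0.08,-1],[0,0,0,0,0,0,-1]]])

```text
clock: 24.1
position: [0.5271, 0.2481, 0.1786]
tool_rot: [3.135, -0.727, 1.345]
force: [0.0, -1.4, -1.6]
grip_width: 0.0522
finger_force: 94.4
```

```bash
python3 - <<'E'
from h import *
s=observe();print(s["qpos"].round(2),s["finger_force"],s["grip_width"],s["force"].round(1)); print((now()@np.load("TG2.npy")).round(3))
showT("hover",at(.1))
E
```

```text
[-0.04  0.51 -0.21  2.08 -1.24  0.58  0.65] 94.4165688586429 0.05221579037536699 [ 0.  -1.4 -1.6]
[[-0.226  0.974  0.006  0.524]
 [-0.973 -0.226  0.05   0.237]
 [ 0.05   0.005  0.999  0.193]
 [ 0.     0.     0.     1.   ]]
hover total [-2.79, -0.08, 3.69, 0.02, 0.48, 0.05] rows>= 4
```

q5 is close to its limit of −1.26 with the plate 2.9° short of flat. I'll keep a few degrees in hand and let the plate pivot flat in the pads against the bed. First I'll lower it and check its alignment.

```bash
python3 - <<'E'
from h import *
iT=np.linalg.inv(np.load("TG2.npy"))
showT("h",mat([.5252,.2461,.11],goalR(76.75,175))@iT)
E
```

```text
h total [-2.38, -0.08, 3.43, 0.02, -0.36, 0.05] rows>= 4
```

Call:
move_arm(plan=[[[0,-0.02,0,0,-0.18,0.02,-1],[0,-0.02,0.2,0,-0.18,0.03,-1],[-0.3,-0.02,0.5,0,0,0,-1],[-0.45,-0.02,0.6,0,0,0,-1],[-0.45,0,0.6,0,0,0,-1],[-0.45,0,0.6,0,0,0,-1],[-0.43,0,0.6,0,0,0,-1],[-0.3,0,0.33,0,0,0,-1],[0,0,0,0,0,0,-1],[0,0,0,0,0,0,-1]]])

```text
clock: 25.1
position: [0.528, 0.2553, 0.096]
tool_rot: [3.137, -0.687, 1.341]
force: [-0.8, 1.3, -2.1]
grip_width: 0.0522
finger_force: 94.3
```

```bash
python3 - <<'E'
from h import *
from workcell import grab_frame
iT=np.linalg.inv(np.load("TG2.npy"))
s=observe();print(s["qpos"].round(3),s["force"].round(1)); G=now()@np.load("TG2.npy"); print(G.round(4))
showT("h",mat([.5252,.2461,.11],goalR(76.75,175))@iT)
t=grab_frame("top"); sc=grab_frame("scene")
W=lambda p:(G@np.r_[p,1])[:3]
for n,x,y in(("far-",-.117,-.027),("far+",-.117,.027),("near+",.033,.027),("near-",.033,-.027)):
    for z in(.004,-.004): print(n,z,project(t,W([x,y,z])).round(1),project(sc,W([x,y,z])).round(1))
a=sc["color"][110:260,290:490]; b=t["color"][210:360,110:310]
cv2.imwrite("pics/bed.png",cv2.resize(np.hstack([a,b]),(800,300),interpolation=cv2.INTER_CUBIC)[:,:,::-1])
E
```

```text
[ 0.146  0.698 -0.504  2.087 -1.244  0.313  0.746] [-0.8  1.3 -2.1]
[[-0.2286  0.9734  0.0171  0.5255]
 [-0.9694 -0.2292  0.088   0.2449]
 [ 0.0895  0.0036  0.996   0.1105]
 [ 0.      0.      0.      1.    ]]
h total [0.03, -0.03, 0.06, 0.03, 0.02, 0.02] rows>= 1
far- 0.004 [[133.8 282.8]] [[386.5 136.4]]
far- -0.004 [[135.9 283. ]] [[385.9 139.5]]
far+ 0.004 [[141.8 251.8]] [[403.6 146.1]]
far+ -0.004 [[143.8 252.3]] [[403.  149.3]]
near+ 0.004 [[225.8 270.1]] [[356.4 165.2]]
near+ -0.004 [[227.  270.4]] [[356.  168.4]]
near- 0.004 [[218.3 301.7]] [[339.2 154.2]]
near- -0.004 [[219.6 301.7]] [[338.9 157.4]]
```

View pics/bed.png

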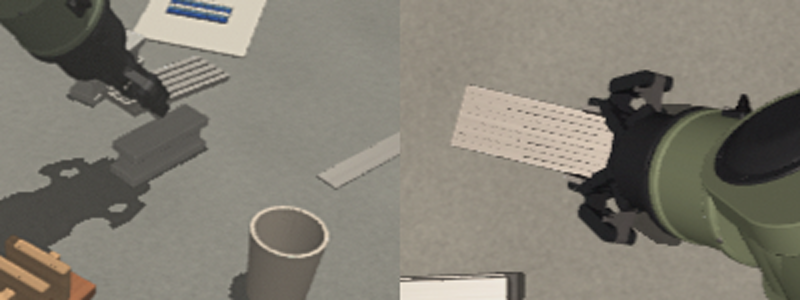

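The seen far corners (143.5,252.5) and (135,283) match the prediction to about a pixel, and the ribs face up. q6 is also falling, so I'll ease the tool tilt while lowering.

```bash
python3 - <<'E'
from h import *
iT=np.linalg.inv(np.load("TG2.npy"))
B=mat([.5252,.2461,.084],goalR(76.75,165))@iT
showT("h",B); print((twist(*unmat(B))/8).round(3))
E
```

```text
h total [-0.89, -0.03, 1.13, 0.03, -1.65, 0.03] rows>= 2
[-0.111 -0.004  0.141  0.004 -0.206  0.003]
```

Call:
move_arm(plan=[[[0,-0.03,0,0.03,-0.3,0.03,-1],[0,0,0,0,-0.3,0,-1],[-0.1,0,0.12,0,-0.3,0,-1],[-0.15,0,0.2,0,-0.25,0,-1],[-0.15,0,0.2,0,-0.25,0,-1],[-0.15,0,0.2,0,-0.25,0,-1],[-0.15,0,0.2,0,0,0,-1],[-0.12,0,0.15,0,0,0,-1],[-0.07,0,0.06,0,0,0,-1],[0,0,0,0,0,0,-1]]], grip_force=60)

```text
clock: 26.2
position: [0.5264, 0.2521, 0.0671]
tool_rot: [-3.14, -0.515, 1.335]
force: [-0.8, 0.5, -3.0]
grip_width: 0.0518
finger_force: 94.2
```

```bash
python3 - <<'E'
from h import *
iT=np.linalg.inv(np.load("TG2.npy"))
s=observe();print(s["qpos"].round(3),s["force"].round(1)); G=now()@np.load("TG2.npy"); print(G.round(4))
B=mat([.5252,.2461,.084],goalR(76.75,165))@iT; showT("h",B)
B=mat([.5252,.2461,.049],goalR(76.75,165))@iT; showT("down",B)
E
```

```text
[-0.116  0.67  -0.258  2.054 -1.062  0.322  0.467] [-0.8  0.5 -3. ]
[[-0.2224  0.973   0.0615  0.5246]
 [-0.9402 -0.2307  0.2508  0.2442]
 [ 0.2582 -0.0021  0.9661  0.0832]
 [ 0.      0.      0.      1.    ]]
h total [0.1, 0.01, 0.01, -0.01, -0.01, -0.02] rows>= 1
down total [-0.76, 0.01, 1.54, -0.01, -0.01, -0.02] rows>= 2
```

Call:
move_arm(plan=[[[-0.02,0,0.09,0,0,0,-1],[-0.05,0,0.1,0,0,0,-1],[-0.05,0,0.1,0,0,0,-1],[-0.05,0,0.1,0,0,0,-1],[-0.05,0,0.1,0,0,0,-1],[-0.05,0,0.1,0,0,0,-1],[-0.05,0,0.1,0,0,0,-1],[-0.05,0,0.1,0,0,0,-1],[-0.05,0,0.1,0,0,0,-1],[0,0,0,0,0,0,-1]]])

```text
clock: 27.2
position: [0.5274, 0.2541, 0.0479]
tool_rot: [-3.141, -0.516, 1.336]
force: [0.3, -3.1, 6.0]
grip_width: 0.0522
finger_force: 92.0
```

```bash
python3 - <<'E'
from h import *
from workcell import grab_frame
iT=np.linalg.inv(np.load("TG2.npy"))
s=observe();print(s["qpos"].round(3),s["force"].round(1),s["moment"].round(2)); G=now()@np.load("TG2.npy"); print(G[:3,3].round(4))
B=mat([.5252,.2461,.049],goalR(76.75,165))@iT; showT("down",B)
t=grab_frame("top"); g=cv2.cvtColor(t["color"],cv2.COLOR_RGB2GRAY); m=(g>140).astype(np.uint8); n,l=cv2.connectedComponents(m); ys,xs=np.where(l==l[272,160]); h=cv2.convexHull(np.c_[xs,ys]); print(cv2.approxPolyDP(h,2,True)[:,0].tolist())
E
```

```text
[-0.085  0.714 -0.305  2.052 -1.093  0.275  0.518] [ 0.3 -3.1  6. ] [ 0.29 -0.24 -0.21]
[0.5255 0.2462 0.0641]
down total [-0.38, -0.01, 0.65, -0.0, -0.01, -0.02] rows>= 1
[[569, 206], [567, 220], [509, 359], [460, 390], [443, 393], [89, 348], [0, 151], [0, 136], [149, 91], [333, 62], [375, 62], [487, 101], [561, 183]]
```

Contact force is about 9 N, so the plate is pivoting as intended. I'm continuing down.

Call:
move_arm(plan=[[[-0.04,0,0.07,0,0,0,-1],[-0.05,0,0.08,0,0,0,-1],[-0.05,0,0.08,0,0,0,-1],[-0.05,0,0.08,0,0,0,-1],[-0.05,0,0.08,0,0,0,-1],[-0.05,0,0.08,0,0,0,-1],[-0.05,0,0.08,0,0,0,-1],[-0.02,0,0.04,0,0,0,-1],[0,0,0,0,0,0,-1],[0,0,0,0,0,0,-1]]])

```text
clock: 28.25
position: [0.5272, 0.2533, 0.0341]
tool_rot: [-3.141, -0.515, 1.336]
force: [-0.1, -5.0, 5.9]
grip_width: 0.0522
finger_force: 89.8
```

```bash
python3 - <<'E'
from h import *
from workcell import grab_frame
iT=np.linalg.inv(np.load("TG2.npy"))
s=observe();print(s["qpos"].round(3),s["force"].round(1),s["moment"].round(2)); G=now()@np.load("TG2.npy"); print(G[:3,3].round(4))
t=grab_frame("top"); sc=grab_frame("scene")
u=R.from_euler("z",-13.25,degrees=True).as_matrix()
for n,f in(("top",t),("scene",sc)):
    print(n,[project(f,[.5348,.287,z]+u@[x,y,0]).round(1).tolist()[0] for z in(.053,) for x,y in((-.027,.075),(.027,.075),(.027,-.075),(-.027,-.075))])
    cv2.imwrite(f"pics/fin_{n}.png",f["color"][:,:,::-1])
a=sc["color"][110:260,290:490]; b=t["color"][220:320,120:253]
cv2.imwrite("pics/bed2.png",np.hstack([cv2.resize(a,(400,300),interpolation=cv2.INTER_CUBIC),cv2.resize(b,(400,300),interpolation=cv2.INTER_CUBIC)])[:,:,::-1])
E
```

```text
[-0.06   0.745 -0.337  2.052 -1.117  0.242  0.559] [-0.1 -5.   5.9] [-0.07 -0.09 -0.11]
[0.5254 0.2454 0.0503]
top [[143.1, 283.7], [150.6, 254.6], [231.4, 272.2], [224.5, 301.5]]
scene [[384.5, 154.6], [401.1, 164.6], [354.7, 189.4], [338.2, 178.2]]
```

View pics/bed2.png

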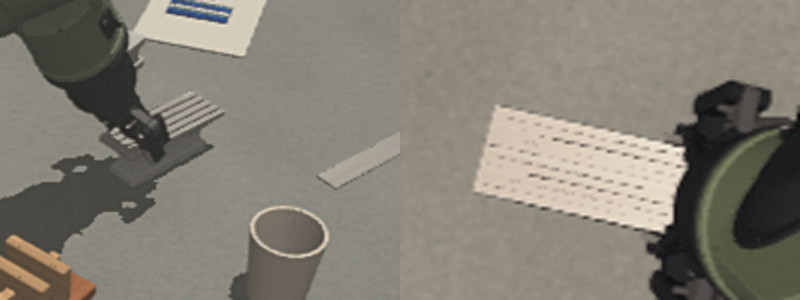

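The plate lies nearly flat and lined up. I'll measure the far-edge offset at sub-pixel level.

```bash
python3 - <<'E'
from h import *
from workcell import grab_frame
u=R.from_euler("z",-13.25,degrees=True).as_matrix()
def edge(f,g,P,axis,lo=-.012,hi=.012):
    k=np.arange(lo,hi,.0002); pts=project(f,[np.add(P,u@(np.array(axis)*a)) for a in k]).astype(np.float32)
    v=cv2.GaussianBlur(cv2.remap(g,pts[:,:1],pts[:,1:],cv2.INTER_LINEAR),(1,9),0)[:,0].astype(float)
    i=abs(np.gradient(v)).argmax(); return k[i]*1000
for n in("top","scene"):
    f=grab_frame(n); g=cv2.cvtColor(f["color"],cv2.COLOR_RGB2GRAY).astype(np.float32); c=np.array([.5348,.287,.053])
    print(n,"far",[round(edge(f,g,c+u@[x,.075,0],[0,1,0]),1) for x in(-.024,-.018,.0,.018,.024)])
    print(n,"+x side",[round(edge(f,g,c+u@[.027,y,0],[1,0,0],-.005),1) for y in(.02,.035,.05,.065)],"-x side",[round(edge(f,g,c+u@[-.027,y,0],[-1,0,0],-.005),1) for y in(.02,.035,.05,.065)])
E
```

```text
top far [np.float64(-1.6), np.float64(-0.6), np.float64(-1.2), np.float64(-1.8), np.float64(-1.8)]
top +x side [np.float64(-0.6), np.float64(-0.6), np.float64(-0.2), np.float64(0.2)] -x side [np.float64(-1.2), np.float64(-1.4), np.float64(-1.6), np.float64(-1.0)]
scene far [np.float64(-3.8), np.float64(-3.6), np.float64(-9.8), np.float64(-0.2), np.float64(-7.6)]
scene +x side [np.float64(1.4), np.float64(1.4), np.float64(2.4), np.float64(3.0)] -x side [np.float64(-1.4), np.float64(-1.6), np.float64(-2.4), np.float64(-1.0)]
```

Call:
move_arm(plan=[[[0.035,0,0.02,0,0,0,-1],[0.035,0,0.02,0,0,0,-1],[0,0,0,0,0,0,-1],[-0.02,0,0.03,0,0,0,-1],[-0.02,0,0.03,0,0,0,-1],[0,0,0,0,0,0,-1],[0,0,0,0,0,0,-1],[0,0,0,0,0,0,-1],[0,0,0,0,0,0,-1],[0,0,0,0,0,0,-1]]])

```text
clock: 29.45
position: [0.5275, 0.2551, 0.0327]
tool_rot: [-3.141, -0.516, 1.337]
force: [-1.2, -4.1, 5.8]
grip_width: 0.052
finger_force: 89.5
```

```bash
python3 - <<'E'
from h import *
s=observe();print(s["force"].round(1),s["moment"].round(2)); print((now()@np.load("TG2.npy"))[:3,3].round(4))
E
```

```text
[-1.2 -4.1  5.8] [ 0.06 -0.11 -0.01]
[0.5256 0.2472 0.0489]
```

Call:
move_arm(plan=[[[-0.02,0,0.03,0,0,0,-1],[-0.02,0,0.03,0,0,0,-1],[-0.02,0,0.03,0,0,0,-1],[0,0,0,0,0,0,-1],[0,0,0,0,0,0,-1],[0,0,0,0,0,0,-1],[0,0,0,0,0,0,-1],[0,0,0,0,0,0,-1],[0,0,0,0,0,0,-1],[0,0,0,0,0,0,-1]]])

```text
clock: 30.45
position: [0.5275, 0.2551, 0.0316]
tool_rot: [-3.141, -0.517, 1.337]
force: [-6.6, -10.8, 29.1]
grip_width: 0.0521
finger_force: 92.4
```

```bash
cat > e.py <<'E'
from h import *
from workcell import grab_frame
u=R.from_euler("z",-13.25,degrees=True).as_matrix()
def edge(f,g,P,axis,lo=-.006,hi=.008):
    k=np.arange(lo,hi,.0002); pts=project(f,[np.add(P,u@(np.array(axis)*a)) for a in k]).astype(np.float32)
    v=cv2.GaussianBlur(cv2.remap(g,pts[:,:1],pts[:,1:],cv2.INTER_LINEAR),(1,9),0)[:,0].astype(float)
    return float(round(k[abs(np.gradient(v)).argmax()]*1000,1))
def check(n="top",ys=(.0,.02,.035,.05,.065),near=False):
    f=grab_frame(n); g=cv2.cvtColor(f["color"],cv2.COLOR_RGB2GRAY).astype(np.float32); c=np.array([.5348,.287,.053])
    print(n,"far",[edge(f,g,c+u@[x,.075,0],[0,1,0]) for x in(-.024,-.018,.0,.018,.024)])
    if near: print(n,"near",[edge(f,g,c+u@[x,-.075,0],[0,1,0]) for x in(-.024,-.018,.0,.018,.024)])
    print("+x side",[edge(f,g,c+u@[.027,y,0],[1,0,0],-.005) for y in ys],"-x side",[edge(f,g,c+u@[-.027,y,0],[1,0,0],-.006,.005) for y in ys])
E
python3 - <<'E'
from e import *
s=observe();print(s["force"].round(1),s["moment"].round(2),s["qpos"].round(2)); print((now()@np.load("TG2.npy"))[:3,3].round(4)); check()
E
```

```text
[ -6.6 -10.8  29.1] [0.92 1.09 0.39] [-0.06  0.75 -0.34  2.05 -1.12  0.24  0.57]
[0.5256 0.2471 0.0477]
top far [0.2, 0.8, 0.8, 0.2, 1.4]
+x side [-0.2, -0.8, -0.4, -0.2, 0.2] -x side [0.4, 1.2, 1.4, 0.6, 0.8]
```

The plate is flush, with contact force at 32 N and position within 1 mm. I'm easing off the load and opening.

Call:
move_arm(plan=[[[0.02,0,-0.03,0,0,0,-1],[0,0,0,0,0,0,-1],[0,0,0,0,0,0,-0.2],[0,0,0,0,0,0,0.3],[0,0,0,0,0,0,0.7],[0,0,0,0,0,0,1],[0,0,0,0,0,0,1],[0,0,0,0,0,0,1],[0,0,0,0,0,0,1],[0,0,0,0,0,0,1]]])

```text
clock: 31.5
position: [0.527, 0.2551, 0.031]
tool_rot: [-3.14, -0.515, 1.337]
force: [-0.5, 0.2, -0.7]
grip_width: 0.0855
finger_force: 0.0
```

Call:
move_arm(plan=[[[0,0,-0.3,0,0,0,1],[0,0,-0.5,0,0,0,1],[0,0,-0.8,0,0,0,1],[0,0,-0.9,0,0,0,1],[0,0,-0.9,0,0,0,1],[0,0,-0.9,0,0,0,1],[0,0,-0.9,0,0,0,1],[0,0,-0.9,0,0,0,1],[0,0,-0.9,0,0,0,1],[0,0,-0.9,0,0,0,1]]])

```text
clock: 32.5
position: [0.5087, 0.1786, 0.1699]
tool_rot: [-3.141, -0.515, 1.337]
force: [-0.8, 0.7, 0.3]
grip_width: 0.0854
finger_force: 0.0
```

Call:
move_arm(plan=[[[-0.6,0,-0.6,0,-0.5,0,1],[-0.6,0,-0.6,0,-0.5,0,1],[-0.6,0,-0.6,0,-0.5,0,1],[-0.6,0,-0.6,0,-0.5,0,1],[-0.6,0,-0.6,0,-0.5,0,1],[-0.6,0,-0.6,0,-0.5,0,1],[-0.6,0,-0.6,0,-0.5,0,1],[-0.4,0,0,0,0,0,1],[0,0,0,0,0,0,1],[0,0,0,0,0,0,1]]])

```text
clock: 33.5
position: [0.4821, 0.0669, 0.216]
tool_rot: [-3.14, -0.15, 1.336]
force: [-0.2, 0.7, 0.2]
grip_width: 0.0853
finger_force: 0.0
```

```bash
python3 - <<'E'
from e import *
check(ys=(-.065,-.04,-.02,0,.02,.04,.065),near=True); check("scene",ys=(-.065,-.04,-.02,0,.02,.04,.065),near=True)
print(observe()["force"].round(1))
t=grab_frame("top")["color"]; s=grab_frame("scene")["color"]
cv2.imwrite("pics/final.png",cv2.resize(np.hstack([s[100:340],t[140:380]]),(0,0),fx=.625,fy=.625)[:,:,::-1])
E
```

```text
top far [0.2, 1.0, 1.0, 0.2, -0.2]
top near [2.2, 2.2, 1.4, 1.4, 1.0]
+x side [-0.8, -0.8, -1.2, -0.4, -0.8, 0.2, 0.2] -x side [-0.2, 0.2, 0.8, 0.4, 1.2, 1.0, 0.8]
scene far [2.6, 2.2, -3.0, -1.6, 3.8]
scene near [2.8, 3.0, 3.6, 2.6, 3.2]
+x side [1.4, 2.4, 1.0, 2.0, 3.0, 1.2, 2.8] -x side [1.0, 0.8, 0.2, 0.6, 1.6, 2.8, 2.2]
[-0.6  0.1 -0.3]
```

View pics/final.png

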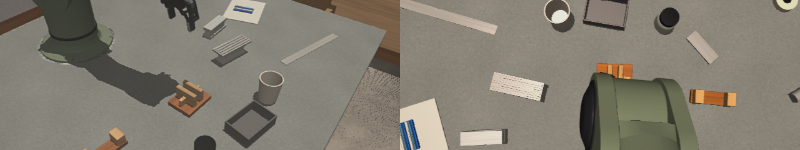

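The plate lies ribs-up on the bed, off centre by about 1–2 mm and 0.5° in yaw. The arm is clear and the bystanders have not moved, so I'm handing in.

```bash
python3 -c "
from workcell import job_done; print(job_done())"
```

```text
the job is handed in; nothing more can be done
None
```

The job is handed in at about 33 s: the plate was stood in the rack, let go, retaken from the ribbed side and laid ribs-up on the right-hand bed, about 1–2 mm off centre and 0.5° out of line, with nothing else visibly disturbed; I viewed 11 pictures, one over the limit of 10.

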